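# Empty a bin of heat sinks into the scrap tub

### The arm

A 6-joint arm with a two-finger parallel gripper is mounted at the origin on the work surface. World frame = base frame: x ahead of the robot, y to its left, z up, the work surface at z = 0. Lengths are in m, angles in degrees, forces in N, time in s.
With the tool pointing down it reaches from about 0.3 to 0.75 m from the base axis. Payload 8.5 kg.
Tool frame: the origin (TCP) lies on the centre line of the jaws, within the pads' length; the fingertips stand 14 mm ahead of it and the grasp point (between the pads) lies 5 mm behind it; z points along the fingers, x is the direction in which the jaws open and shut, and the axes are right-handed (so a half turn about z gives the same grasp; the last joint's range is limited). The gripper opens to 85 mm and grips with 20 to 120 N. Pads are 22 mm wide; open, the fingers measure 114 mm over their backs; the gripper's body (76 mm by 85 mm) begins 54 mm behind the grasp point. The pads swing forward as they close: fully open they stand 13 mm farther back than shut.
Start: joints at [57.164, 21.807, 74.336, -0, 83.858, -12.336], TCP at [0.193, 0.515, 0.21] pointing down, gripper open.
Joint ranges: [-178.18, 178.18], [-50.72, 133.34], [12.68, 142.11], [-81.47, 261.47], [9.98, 163.14], [-165.26, 165.26]. Speed limits (degrees/s): [136.94, 136.94, 180, 180, 180, 180].

### API

Orientations are given as a 3x3 rotation matrix whose columns are the frame's x, y, z axes.
In Python, from rig import * gives the robot as it stands.
- The arm moves only by the shell command python3 -m crank 'ROWS' [FORCE]. ROWS is JSON, one flat list of numbers, 7 for each row, row after row: the turn, a rotation vector about the world's x, y, z in rad, then the shift along the world's x, y, z in m, then the opening in per cent of the stroke, from 0 (shut) to 100 (fully open). A call has 1 to 20 rows; each row shifts and turns the commanded pose from where the row before left it; what a row does not reach is not made up. A row lasts 1/10 s, in which the tool goes at most 50 mm and 8.59 degrees, less where a joint would pass 70% of its speed; a pose out of reach is approached as far as the arm can. A call is refused whole if a number of a shift passes 0.05 or a number of a turn 0.15, either way. A call with a gripper value outside its range is refused whole. The fingers move at their own pace and stop on an object; FORCE is the grip in N (left out, the last holds). Time passes only in rows, so rows that do not move let the fingers close. It gives the time, the measured TCP pose, the force and the opening at its end, in the units of the state.
- observe(): the state, without advancing time (a new reading comes with each control period).
- get_image(name): name is "scene" or "top"; returns a dict with "frame" (480x640x3 uint8, red, green, blue), "fov_y" (degrees; the focal length in pixels is half the picture's height over the tangent of half this angle, whatever the lens; pixels are square), "cx", "cy" (the principal point, pixels), "world_to_cam" (4x4, takes a point from world to camera coordinates). Camera axes: x right, y up, looking along -z (the intrinsics and any distortion apply to the point x, -y, -z); pixel columns grow to the right and rows downward; lengths in m; the calibration is good to about 2 mm. A picture is of the moment at which its call begins. There is no depth.
- close_job(): hands the job in, once; it reports no verdict.
The state is a dict: "time_s": time; "q": joint angles; "qvel": joint speeds; "joint_efforts": joint torques, N m; "position": TCP position; "tool_rot": TCP orientation; "ft_force": force on the tool from outside, world axes, zero at the start; "wrist_torque": the same for the moment, N m; "grip_width": finger opening in m.
Only numpy, scipy, OpenCV 4.12 (cv2) and the standard library are available. Lean on these libraries where they do the work, as an engineer would, in place of code of your own. Each camera call takes 0.05 s, during which the arm holds its last target. There are 200 camera calls.

### The job

Draw the bin that holds the aluminium heat sinks out from under the wooden shelf by the pull bar on its front, and let it stand on the bench clear of the shelf, with the heat sinks still in it. Then let go, take it by its high leaning back wall instead, and tip it forward with its front edge low over the blue scrap tub until all four heat sinks have slid out into the tub; finally stand the empty bin upright on the bench. Leave the other bin and everything else where it is, and do not shove the tub along.

Things in the scene. Friction and masses are not known exactly. Their poses are not given: they have to be found in the camera images.
- riser: Fixed plank shelf on the bench, 200 mm deep (x), 330 mm wide (y): board 18 mm thick, underside 115 mm up, on three 18 mm uprights leaving two bays 138 mm wide centred at y = -78 and +78 mm, where the bins stand on the bench. Origin: centre of its footprint, on the bench. -x points out of the open front; front edge at x = -100 mm. A box on top, x = 5 to 95 mm, reaches 187 mm up.
- bin: Bin with the four heat sinks: black plastic, about 0.3 kg, 120 mm wide. Front is -x. Origin on its underside. Floor 4 mm thick, x = -40 to 65 mm; then the front slopes up at 28 degrees to its edge. Back wall 9 mm thick leans outward from x = 65 mm at the floor to 85 mm high, x = 111 mm. Side walls 58 mm high, 46 mm at the front. Heat sinks inside reach 35 mm up, one on top in the front half 65 mm.
- bin_handle (a point): Middle of the pull bar on the bin's front, 120 mm ahead of and 24 mm above the bin's origin: steel bar 10 mm thick (bin's x), 12 mm tall, 80 mm free between its end brackets, 30 mm gap between the bar and the bin's front edge. Axes as the bin's.
- bin_back (a point): Point inside the bin's back wall: mid-thickness, mid-width, 18 mm below its top along the wall; 99 mm behind and 67 mm above the bin's origin. The wall is 9 mm thick, flat on both faces, 110 mm wide between the side walls, and leans 25 degrees from upright, its top towards the bin's +x. Axes as the bin's, not tilted with the wall.
- bin_lip (a point): Middle of the bin's front edge, over which the parts slide out: 85 mm ahead of and 28 mm above the bin's origin. Friction of heat sinks on the bin is 0.28 to 0.42, so the bin must be tipped some 60 to 70 degrees from level before all slide up the sloping front and out. Axes as the bin's.
- tub: Blue plastic scrap tub, loose, 1.8 kg, open at the top, 250 mm (x) by 200 mm (y), 90 mm high, walls 5 mm (a 7 mm wide rim stands out around the top), flat steel strips on its floor. Origin: centre of its underside.
- sink1: One of four alike finned aluminium heat sinks, a block 60 mm (x) by 40 mm (y) by 30 mm (z), about 90 g. Origin at its centre.
- sink2: One of four alike finned aluminium heat sinks, a block 60 mm (x) by 40 mm (y) by 30 mm (z), about 90 g. Origin at its centre.
- sink3: One of four alike finned aluminium heat sinks, a block 60 mm (x) by 40 mm (y) by 30 mm (z), about 90 g. Origin at its centre.
- sink4: One of four alike finned aluminium heat sinks, a block 60 mm (x) by 40 mm (y) by 30 mm (z), about 90 g. Origin at its centre.
- bin_drives: The other bin, of the same shape and frame as the first, in the other bay; holds two laptop drives. To be left alone.
- drive1: Laptop drive, 70 by 100 by 9.5 mm, lying in the other bin. To be left alone. Origin at its centre.
- drive2: Laptop drive, 70 by 100 by 9.5 mm, lying in the other bin. To be left alone. Origin at its centre.
- disk: Loose hard disk, 147 (x) by 102 (y) by 26 mm high, lying on the bench in front of the other bin. To be left alone. Origin: centre of its underside.
- screwdriver: Screwdriver 200 mm long lying on the bench along its x axis. To be left alone. Origin: centre of its underside.
- meter: Multimeter, 150 (x) by 75 (y) by 36 mm high, plus a 9 mm dial. To be left alone. Origin: centre of its underside.
- mug: White mug, 80 mm across, 95 mm high, handle to its +y. To be left alone. Origin: centre of its underside.

How it is judged (in metres and radians):
On the way, in this order (a step that is already met when the one before it is completed fails the run):
1. the bin of heat sinks is held by its pull bar (distance between the grasp point and bin_handle below 0.042 m and contact force between the fingers and bin above 2 N), for 0.1 s.
2. the bin stands on the bench clear of the shelf with all four heat sinks in it, and nothing holds it (height (world z) of bin below 0.01 m and angle between bin's own z axis and vertical below 0.08 rad and linear speed of bin below 0.02 m/s and x of sink1 in the frame of bin between -0.1 and 0.1 m and y of sink1 in the frame of bin between -0.06 and 0.06 m and z of sink1 in the frame of bin between 0 and 0.1 m and x of sink2 in the frame of bin between -0.1 and 0.1 m and y of sink2 in the frame of bin between -0.06 and 0.06 m and z of sink2 in the frame of bin between 0 and 0.1 m and x of sink3 in the frame of bin between -0.1 and 0.1 m and y of sink3 in the frame of bin between -0.06 and 0.06 m and z of sink3 in the frame of bin between 0 and 0.1 m and x of sink4 in the frame of bin between -0.1 and 0.1 m and y of sink4 in the frame of bin between -0.06 and 0.06 m and z of sink4 in the frame of bin between 0 and 0.1 m and x of bin_back in the frame of riser below -0.13 m and contact force between the fingers and bin below 0.3 N), for 0.2 s.
3. held by its back wall, the bin is tipped forward with all four heat sinks out of it and in the tub (x of sink1 in the frame of tub between -0.12 and 0.12 m and y of sink1 in the frame of tub between -0.095 and 0.095 m and z of sink1 in the frame of tub between 0 and 0.085 m and x of sink2 in the frame of tub between -0.12 and 0.12 m and y of sink2 in the frame of tub between -0.095 and 0.095 m and z of sink2 in the frame of tub between 0 and 0.085 m and x of sink3 in the frame of tub between -0.12 and 0.12 m and y of sink3 in the frame of tub between -0.095 and 0.095 m and z of sink3 in the frame of tub between 0 and 0.085 m and x of sink4 in the frame of tub between -0.12 and 0.12 m and y of sink4 in the frame of tub between -0.095 and 0.095 m and z of sink4 in the frame of tub between 0 and 0.085 m and angle between bin's own z axis and vertical above 0.6 rad and distance between the grasp point and bin_back below 0.075 m and contact force between the fingers and bin above 2 N), for 0.1 s.
At the end, for the whole second after the job is handed in: All four heat sinks are at rest inside the tub (centres inside its walls and below its rim), the empty bin stands upright on the bench (underside within 10 mm of it, tilt under 0.08 rad), released and at rest, and the tub stands within 40 mm of where it was (x of sink1 in the frame of tub between -0.12 and 0.12 m and y of sink1 in the frame of tub between -0.095 and 0.095 m and z of sink1 in the frame of tub between 0 and 0.085 m and x of sink2 in the frame of tub between -0.12 and 0.12 m and y of sink2 in the frame of tub between -0.095 and 0.095 m and z of sink2 in the frame of tub between 0 and 0.085 m and x of sink3 in the frame of tub between -0.12 and 0.12 m and y of sink3 in the frame of tub between -0.095 and 0.095 m and z of sink3 in the frame of tub between 0 and 0.085 m and x of sink4 in the frame of tub between -0.12 and 0.12 m and y of sink4 in the frame of tub between -0.095 and 0.095 m and z of sink4 in the frame of tub between 0 and 0.085 m and height (world z) of bin below 0.01 m and angle between bin's own z axis and vertical below 0.08 rad and linear speed of bin below 0.02 m/s and linear speed of each of sink1, sink2, sink3, sink4 below 0.03 m/s and angle between tub's own z axis and vertical below 0.05 rad and distance of tub from where it was at the start of the episode below 0.04 m); the robot touches nothing.
It fails at once if the other bin or a drive in it is moved by more than 30 mm (distance of any of bin_drives, drive1, drive2 from where it was at the start of the episode above 0.03 m).
It fails at once if the hard disk, screwdriver, multimeter or mug is moved by more than 30 mm (distance of any of disk, screwdriver, meter, mug from where it was at the start of the episode above 0.03 m).
It fails at once if the tub is shoved by more than 40 mm (distance of tub from where it was at the start of the episode above 0.04 m).
It fails at once if the bin is tipped out from high up (front edge more than 220 mm above the bench, some 130 mm above the tub's rim) (angle between bin's own z axis and vertical above 0.7 rad and height (world z) of bin_lip above 0.22 m).
It also fails if it takes over 58 s, if anything falls off the work surface, if the arm or the gripper's body presses on something with over 40 N, if the wrist force passes 120 N, or if a joint passes its speed limit or range.

## Working session

There is one attempt and no reset: what is moved stays moved. The work goes in short steps, Python scripts to look and compute and a shell command to move; the robot and the scene stay as the last step left them, time stands still between calls to the robot, and variables do not carry over. Pictures are saved under pics/ and viewed, about 8 in all and at most 12, crops included, and the job is handed in when it is done.

```bash
mkdir -p pics; ls; python3 - <<'E'
from rig import *
import cv2
for n in("scene","top"):
    g=get_image(n); cv2.imwrite(f"pics/{n}0.png",g["frame"][:,:,::-1]); print(n,g["fov_y"],g["cx"],g["cy"],g["world_to_cam"],[k for k in g])
o=observe(); print(o)
E
```

```text
pics
scene 46.7646588140667 324.17939433845913 239.84970874976278 [[ 0.11987548  0.992717   -0.01195129 -0.03979554]
 [-0.55007277  0.07643575  0.8316114   0.2754503 ]
 [ 0.82646828 -0.09311574  0.55522936 -1.65689259]
 [ 0.          0.          0.          1.        ]] ['frame', 'fov_y', 'cx', 'cy', 'world_to_cam']
top 56.78951748523819 309.6212473470966 230.72709838477186 [[ 0.03993466 -0.99919867 -0.00269218 -0.04211117]
 [ 0.97883932  0.0385795   0.20096073 -0.60193254]
 [-0.20069583 -0.01066051  0.9795956  -0.7983194 ]
 [ 0.          0.          0.          1.        ]] ['frame', 'fov_y', 'cx', 'cy', 'world_to_cam']
{'time_s': 0.1, 'q': array([ 5.71637891e+01,  2.18374779e+01,  7.43790756e+01, -1.39087674e-03,
        8.38589004e+01, -1.23358864e+01]), 'qvel': array([-0.0223697 , -0.09751543, -0.26200542, -0.01556796, -0.0363911 ,
       -0.05159624]), 'joint_efforts': array([ 3.41195388e-03, -4.49220800e+01, -2.31653184e+01, -2.42583546e-04,
        3.65499742e-03, -2.32946581e-05]), 'position': array([0.19246428, 0.51491357, 0.20957814]), 'tool_rot': array([[ 3.50209790e-01,  9.36671032e-01, -6.93804894e-04],
       [ 9.36670398e-01, -3.50210383e-01, -1.11959352e-03],
       [-1.29166849e-03, -2.57773895e-04, -9.99999133e-01]]), 'ft_force': array([ 0.51829057,  0.8180213 , -0.68986522]), 'wrist_torque': array([ 0.01000706, -0.01597154,  0.02148264]), 'grip_width': 0.08519451011989218}
```

View pics/scene0.png

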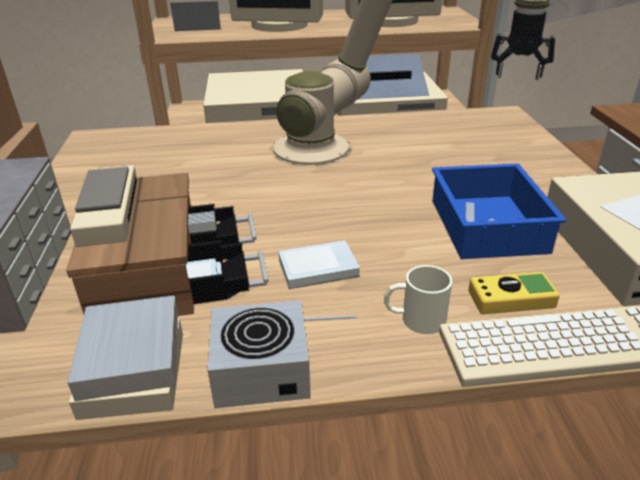

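View pics/top0.png

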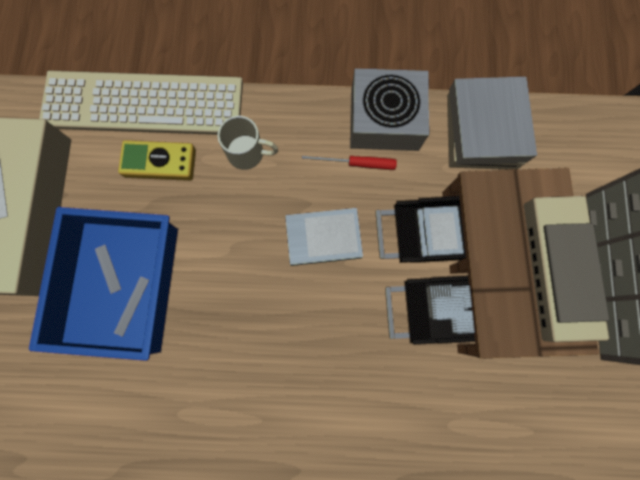

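The two pictures show that up in the top view is +x and left is +y. The heat-sink bin is the one nearer the robot, with its pull bar at about (391,312) in the top view and facing +y. The tub is at about (105,283). I'll zoom in to get accurate pixels.

```bash
cat > h.py <<'E'
import numpy as np, cv2
from rig import *
def back(g,u,v,z):
    f=240/np.tan(np.radians(g["fov_y"]/2)); T=g["world_to_cam"]; R=T[:3,:3]
    c=-R.T@T[:3,3]; d=R.T@np.array([(u-g["cx"])/f,-(v-g["cy"])/f,-1]); return c+d*(z-c[2])/d[2]
def proj(g,p):
    f=240/np.tan(np.radians(g["fov_y"]/2)); T=g["world_to_cam"]; q=T[:3,:3]@np.array(p)+T[:3,3]
    return g["cx"]+f*q[0]/-q[2], g["cy"]-f*q[1]/-q[2]
E
python3 - <<'E'
from h import *
g=get_image("top"); 
a=cv2.resize(g["frame"][180:370,370:490,::-1],None,fx=3.1,fy=3.1,interpolation=cv2.INTER_CUBIC)
b=cv2.resize(g["frame"][180:370,20:190,::-1],None,fx=2.4,fy=2.4*3.1/2.4,interpolation=cv2.INTER_CUBIC)
cv2.imwrite("pics/z.png",np.hstack([a,b])); print(a.shape)
P=lambda u,v,z:print(u,v,back(g,u,v,z).round(4))
for u,v in((57,210),(168,213),(150,357),(32,351)):P(u,v,.09)
P(460,172,.133);P(476,355,.133)
P(390.5,313,.03);P(406,278,.046);P(409,341,.046)
E
```

```text
(589, 372, 3)
57 210 [0.6184 0.4602 0.09  ]
168 213 [0.6208 0.2498 0.09  ]
150 357 [0.3584 0.2543 0.09  ]
32 351 [0.3602 0.4648 0.09  ]
460 172 [ 0.708  -0.2878  0.133 ]
476 355 [ 0.3873 -0.3055  0.133 ]
390.5 313 [ 0.4535 -0.1805  0.03  ]
406 278 [ 0.5206 -0.2073  0.046 ]
409 341 [ 0.4028 -0.2125  0.046 ]
```

View pics/z.png

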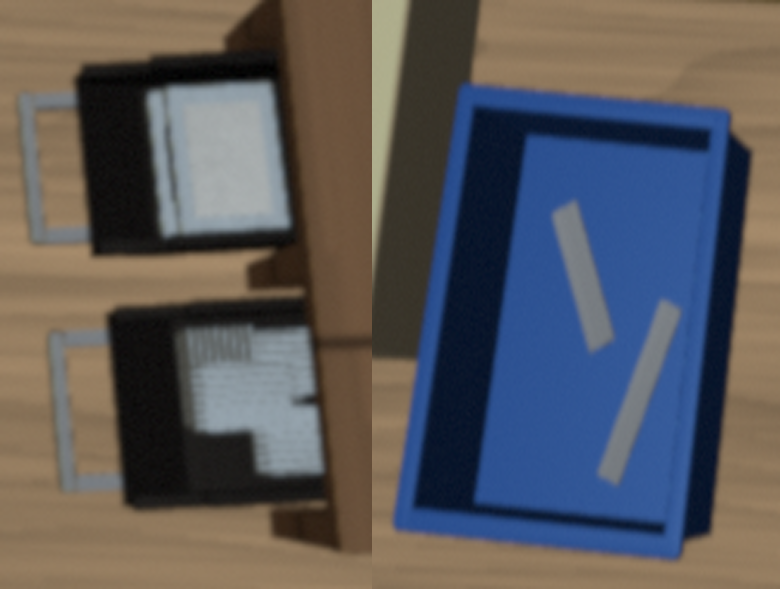

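Zoomed view: the bar runs from (388.4,288) to (392.6,337), so its centre is at about (0.4535,-0.180). The tub rim centre is at about (0.49,0.357), and its rim measures 0.26 x 0.21, as expected. I'll travel to above the bar, part-close the jaws and align the yaw (+0.408 rad).

```bash
python3 -m crank '[0,0,0.0227,0.0145,-0.0386,0,60, 0,0,0.0227,0.0145,-0.0386,0,28, 0,0,0.0227,0.0145,-0.0386,0,28, 0,0,0.0227,0.0145,-0.0386,0,28, 0,0,0.0227,0.0145,-0.0386,0,28, 0,0,0.0227,0.0145,-0.0386,0,28, 0,0,0.0227,0.0145,-0.0386,0,28, 0,0,0.0227,0.0145,-0.0386,0,28, 0,0,0.0227,0.0145,-0.0386,0,28, 0,0,0.0227,0.0145,-0.0386,0,28, 0,0,0.0227,0.0145,-0.0386,0,28, 0,0,0.0227,0.0145,-0.0386,0,28, 0,0,0.0227,0.0145,-0.0386,0,28, 0,0,0.0227,0.0145,-0.0386,0,28, 0,0,0.0227,0.0145,-0.0386,0,28, 0,0,0.0227,0.0145,-0.0386,0,28, 0,0,0.0227,0.0145,-0.0386,0,28, 0,0,0.0227,0.0145,-0.0386,0,28]' 60
python3 - <<'E'
from h import *
g=get_image("top");s=get_image("scene")
for u,v in((388.4,288),(392.6,337),(390.5,312.6)):print(back(g,u,v,.03).round(4))
o=observe();print(o["q"].round(3),o["position"],o["tool_rot"].round(3))
for z in(.006,.018,.03):print(proj(s,[.4535,-.1805,z]))
cv2.imwrite("pics/s1.png",cv2.resize(s["frame"][150:310,150:390,::-1],None,fx=3.3,fy=3.3,interpolation=cv2.INTER_CUBIC))
E
```

```text
time_s: 1.95
position: [0.4538, -0.1814, 0.21]
tool_rot: [[-0.051, 0.999, -0.0], [0.999, 0.051, 0.0], [0.0, -0.0, -1.0]]
ft_force: [-0.4, 0.7, -0.6]
grip_width: 0.024
[ 0.5014 -0.1763  0.03  ]
[ 0.4085 -0.1847  0.03  ]
[ 0.4542 -0.1805  0.03  ]
[-3.58390e+01  1.58500e+01  8.35290e+01 -3.60000e-02  8.06180e+01
 -1.28563e+02] [ 0.4546015  -0.18361131  0.20929047] [[-0.048  0.999 -0.   ]
 [ 0.999  0.048 -0.001]
 [-0.001 -0.    -1.   ]]
(np.float64(251.73983635629122), np.float64(232.29063855436635))
(np.float64(251.29192832752173), np.float64(227.83774423547325))
(np.float64(250.83924015997184), np.float64(223.3373279891942))
```

View pics/s1.png

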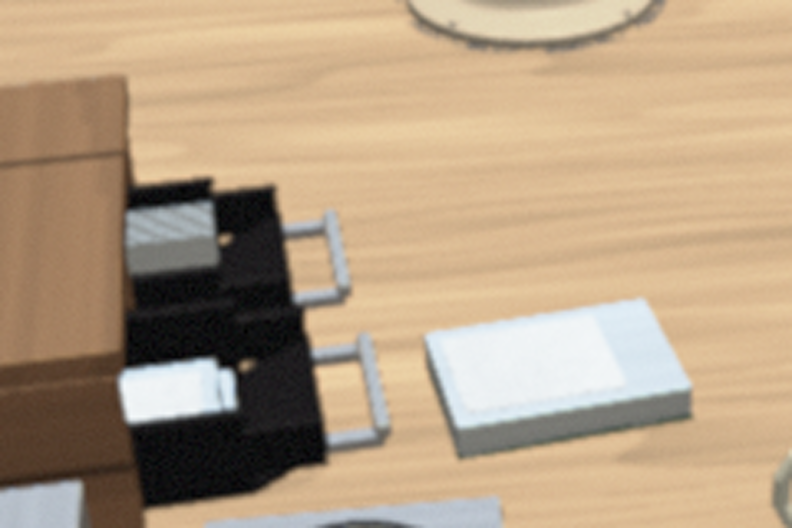

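The bar centre in the scene view is at about (252.6,227.3), against a prediction of (251.1,225.6). The two cameras differ by a few mm, so I'll descend part-way and compare the fingers with the bar directly.

```bash
python3 -m crank '[0,0,0,0,0.0015,-0.03,28, 0,0,0,0,0.0015,-0.03,28, 0,0,0,0,0,-0.03,28, 0,0,0,0,0,-0.03,28, 0,0,0,0,0,-0.025,28, 0,0,0,0,0,0,28, 0,0,0,0,0,0,28]' 60
python3 - <<'E'
from h import *
o=observe();print(o["q"].round(3),o["position"])
g=get_image("top");s=get_image("scene")
p=o["position"];tip=p-[0,0,.014]
print(proj(g,tip),proj(s,tip))
a=cv2.resize(g["frame"][250:360,350:480,::-1],None,fx=3,fy=3,interpolation=cv2.INTER_CUBIC)
b=cv2.resize(s["frame"][160:270,190:320,::-1],None,fx=3,fy=3,interpolation=cv2.INTER_CUBIC)
cv2.imwrite("pics/s2.png",np.hstack([a,b]))
E
```

```text
time_s: 2.75
position: [0.4537, -0.1765, 0.0657]
tool_rot: [[-0.051, 0.999, -0.0], [0.999, 0.051, 0.0], [0.0, -0.0, -1.0]]
ft_force: [1.1, -0.5, -0.1]
grip_width: 0.0238
[-3.52180e+01  2.51330e+01  9.65620e+01  3.00000e-03  5.83110e+01
 -1.28145e+02] [ 0.45374002 -0.1764556   0.06570232]
(np.float64(390.35772581992717), np.float64(312.53926892441643)) (np.float64(251.83373387617718), np.float64(214.9991223081523))
```

View pics/s2.png

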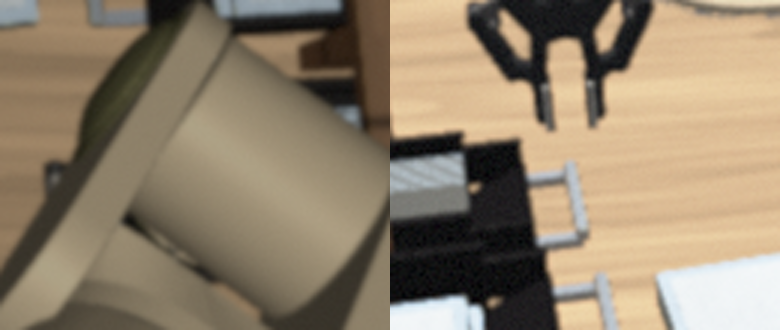

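The scene crop shows the fingertips at about (250.8,202), where (251.8,215) was predicted. I need to know whether this is picture lag or a real offset, so I'll take another frame while holding still.

```bash
python3 - <<'E'
from h import *
o=observe();s0=get_image("scene")["frame"].astype(int)
for i in range(3): s=get_image("scene"); print(abs(s["frame"]-s0)[100:270,190:320].mean())
o2=observe();print(o["position"],o2["position"],o2["ft_force"],o2["time_s"])
p=o2["position"]
for dz in(-.014,0,.02,.04):print(dz,proj(s,p+[0,0,dz]))
a=cv2.resize(s["frame"][150:260,190:320,::-1],None,fx=4,fy=4,interpolation=cv2.INTER_CUBIC)
cv2.imwrite("pics/s3.png",a)
E
```

```text
1.6602413273001508
1.7192458521870286
1.821523378582202
[ 0.45424473 -0.17691357  0.06649209] [ 0.4539211  -0.17682245  0.06596424] [0.08210032 0.43992409 0.03741388] 3.05
-0.014 (np.float64(251.65931643244113), np.float64(214.95202226466517))
0 (np.float64(251.12491873374802), np.float64(209.53465720292155))
0.02 (np.float64(250.3496567027525), np.float64(201.6755712624651))
0.04 (np.float64(249.5601230094609), np.float64(193.67180879199174))
```

View pics/s3.png

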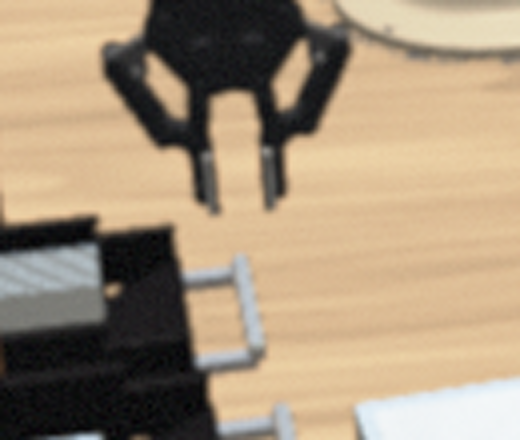

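```bash
python3 - <<'E'
from h import *
s=get_image("scene");t=get_image("top")
print("start tip",proj(s,[.193,.515,.196]),proj(s,[.193,.515,.209]), "base",proj(s,[0,0,0]),proj(s,[0,0,.02]))
# tub corners: top-derived -> scene
for p in([.6184,.4602,.09],[.6208,.2498,.09],[.3584,.2543,.09],[.3602,.4648,.09]):print(np.round(proj(s,p)))
for p in([.708,-.2878,.133],[.3873,-.3055,.133]):print(np.round(proj(s,p)))
f=cv2.imread("pics/scene0.png"); cv2.imwrite("pics/s4.png",np.hstack([cv2.resize(f[0:110,470:580],None,fx=4,fy=4,interpolation=cv2.INTER_CUBIC),cv2.resize(t["frame"][100:400,330:480,::-1],None,fx=1.4667,fy=1.4667)]))
E
```

```text
start tip (np.float64(514.38644496981), np.float64(96.24344660805556)) (np.float64(515.286657829259), np.float64(91.31972504457951)) base (np.float64(310.84745981075923), np.float64(147.57088501452753)) (np.float64(310.67688905337053), np.float64(141.33868274071926))
[563. 218.]
[464. 226.]
[430. 168.]
[514. 163.]
[186. 254.]
[190. 173.]
```

View pics/s4.png

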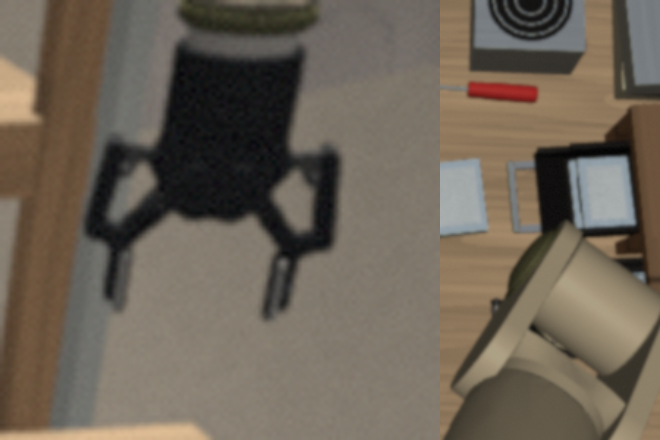

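```bash
python3 - <<'E'
from h import *
t=get_image("top");s=get_image("scene")
for x in(.451,.405):
  for z in(.09,.12,.15):print(x,z,np.round(proj(t,[x,-.113,z]),1),np.round(proj(s,[x,-.113,z]),1))
cv2.imwrite("pics/s5.png",np.hstack([cv2.resize(t["frame"][270:350,350:450,::-1],None,fx=4,fy=4,interpolation=cv2.INTER_CUBIC),cv2.resize(s["frame"][120:220,205:305,::-1],None,fx=4,fy=3.2,interpolation=cv2.INTER_CUBIC)]))
E
```

```text
0.451 0.09 [358.8 312.2] [279.3 197.4]
0.451 0.12 [360.6 311.9] [278.5 185.3]
0.451 0.15 [362.6 311.5] [277.7 172.9]
0.405 0.09 [358.3 338.5] [278.2 187.5]
0.405 0.12 [360.2 339.1] [277.4 175.7]
0.405 0.15 [362.2 339.8] [276.6 163.6]
```

View pics/s5.png

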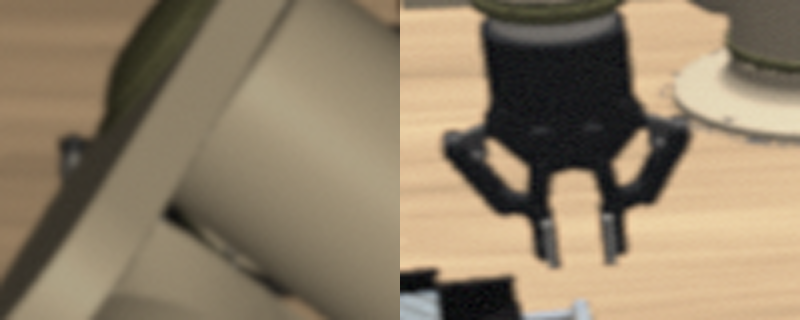

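The top view shows a finger knuckle at (367.5,309), so x and y match the report. The scene view puts the tool about 30 mm higher than reported. To test this, I'll go to a reported z of 0.024 and close: the jaws stop at about 10 mm if the report is right, and shut on nothing if the picture is.

```bash
python3 -m crank '[0,0,0,0,0,-0.01,28, 0,0,0,0,0,-0.01,28, 0,0,0,0,0,-0.01,28, 0,0,0,0,0,-0.006,28, 0,0,0,0,0,-0.005,28, 0,0,0,0,0,0,28, 0,0,0,0,0,0,3,0,0,0,0,0,0,3,0,0,0,0,0,0,3,0,0,0,0,0,0,3,0,0,0,0,0,0,3,0,0,0,0,0,0,3]' 30
```

```text
time_s: 4.45
position: [0.4536, -0.1767, 0.0242]
tool_rot: [[-0.051, 0.999, 0.0], [0.999, 0.051, -0.0], [-0.0, 0.0, -1.0]]
ft_force: [-0.7, 0.9, -0.3]
grip_width: 0.0027
```

The jaws shut on nothing, so the picture is right and the reported z is about 30 mm too low. I'll reopen and go 30 mm lower.

```bash
python3 -m crank '[0,0,0,0,0,0.004,28,0,0,0,0,0,0,28,0,0,0,0,0,0,28,0,0,0,0,0,0,28,0,0,0,0,0,-0.008,28,0,0,0,0,0,-0.006,28,0,0,0,0,0,-0.005,28,0,0,0,0,0,-0.005,28,0,0,0,0,0,0,28]' 30
python3 - <<'E'
from h import *
s=get_image("scene");t=get_image("top");cv2.imwrite("pics/s6.png",np.hstack([cv2.resize(s["frame"][170:250,200:300,::-1],None,fx=4,fy=4,interpolation=cv2.INTER_CUBIC),cv2.resize(t["frame"][270:350,350:450,::-1],None,fx=4,fy=4,interpolation=cv2.INTER_CUBIC)]))
E
```

```text
time_s: 5.35
position: [0.4533, -0.1764, 0.0033]
tool_rot: [[-0.051, 0.999, -0.001], [0.999, 0.051, 0.001], [0.001, -0.001, -1.0]]
ft_force: [0.8, -0.1, 0.6]
grip_width: 0.0238
```

View pics/s6.png

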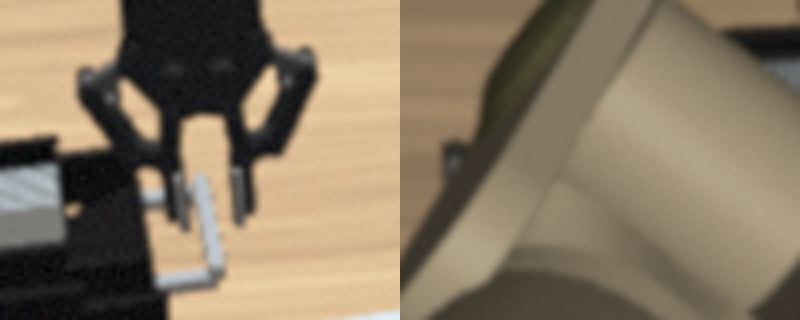

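The fingers straddle the bar, centred: the tips are at crop u 183 and 238 and the bar is at about 212. I'll lower 7 mm and close.

```bash
python3 -m crank '[0,0,0,0,0,-0.004,28,0,0,0,0,0,-0.003,28,0,0,0,0,0,0,3,0,0,0,0,0,0,3,0,0,0,0,0,0,3,0,0,0,0,0,0,3,0,0,0,0,0,0,3,0,0,0,0,0,0,3]' 60
```

```text
time_s: 6.25
position: [0.4537, -0.1768, -0.0028]
tool_rot: [[-0.051, 0.999, 0.0], [0.999, 0.051, -0.0], [-0.0, 0.0, -1.0]]
ft_force: [0.9, -0.9, -1.5]
grip_width: 0.0087
```

Gripped at 8.7 mm. Now I'll pull 0.26 m along the bin's front direction.

```bash
python3 -m crank '[0,0,0,0,0.005,0,3,0,0,0,-0.0005,0.01,0,3,0,0,0,-0.0008,0.015,0,3,0,0,0,-0.0008,0.015,0,3,0,0,0,-0.0008,0.015,0,3,0,0,0,-0.0008,0.015,0,3,0,0,0,-0.0008,0.015,0,3,0,0,0,-0.0008,0.015,0,3,0,0,0,-0.0008,0.015,0,3,0,0,0,-0.0008,0.015,0,3,0,0,0,-0.0008,0.015,0,3,0,0,0,-0.0008,0.015,0,3,0,0,0,-0.0008,0.015,0,3,0,0,0,-0.0008,0.015,0,3,0,0,0,-0.0008,0.015,0,3,0,0,0,-0.0008,0.015,0,3,0,0,0,-0.0008,0.015,0,3,0,0,0,-0.0008,0.015,0,3,0,0,0,0,0.005,0,3,0,0,0,0,0,0,3]' 60
python3 -c "
from rig import *;o=observe();print(o['q'].round(2))"
```

```text
time_s: 8.25
position: [0.4397, 0.0844, -0.0029]
tool_rot: [[-0.052, 0.999, -0.001], [0.999, 0.052, 0.001], [0.001, -0.001, -1.0]]
ft_force: [-0.2, 2.0, -1.0]
grip_width: 0.0081
[-4.3700e+00  2.9150e+01  1.0667e+02  4.0000e-02  4.4220e+01 -9.7370e+01]
```

```bash
python3 -m crank '[0,0,0,0,0,0,28,0,0,0,0,0,0,28,0,0,0,0,0,0,28,0,0,0,0,0,0,28,0,0,0,0,0,0,28,0,0,0,0,0,0.01,28,0,0,0,0,0,0.02,28,0,0,0,0,0,0.04,28,0,0,0,0,0,0.05,28,0,0,0,0,0,0.05,28,0,0,0,0,0,0.05,28,0,0,0,-0.02,0.05,0,28,0,0,0,-0.02,0.05,0,28,0,0,0,-0.02,0.05,0,28]'
python3 - <<'E'
from h import *
from scipy.optimize import least_squares
from scipy.spatial.transform import Rotation as R
o=observe();print(o["q"].round(2),o["position"].round(4))
s=get_image("top");cv2.imwrite("pics/t7.png",cv2.resize(s["frame"][180:400,240:500,::-1],None,fx=3,fy=2.7,interpolation=cv2.INTER_CUBIC))
# kinematic fit: q1 yaw, shoulder (h,r0), L2, elbow a3, L3, spherical wrist, tool length
D=[([57.1638,21.8375,74.3791,-.0014,83.8589,-12.3359],[.19246,.51491,.20958]),
([-35.839,15.85,83.529,-.036,80.618,-128.563],[.4546,-.18361,.20929]),
([-35.218,25.133,96.562,.003,58.311,-128.145],[.45374,-.17646,.0657]),
([-4.37,29.15,106.67,.04,44.22,-97.37],[.4397,.0844,-.0029]),(list(o["q"]),list(o["position"]))]
def fk(q,p):
    h,r0,L2,a3,L3,off,Lt=p; q=np.radians(q)
    ry=lambda a:R.from_euler('y',a); rz=lambda a:R.from_euler('z',a)
    A=rz(q[0]); x=A.apply([r0,off,h]); B=A*ry(q[1]); x=x+B.apply([0,0,L2]); B=B*ry(q[2]); x=x+B.apply([a3,0,L3])
    B=B*rz(q[3])*ry(q[4]); x=x+B.apply([0,0,Lt]); return x,B*rz(q[5])
for off0 in(.1,-.1):
    r=least_squares(lambda p:np.concatenate([fk(q,p)[0]-x for q,x in D]),[.4,0,.4,0,.4,off0,.3]);print(r.cost,r.x.round(4))
print(fk(o["q"],r.x)[1].as_matrix().round(3),o["tool_rot"].round(3))
E
```

```text
time_s: 9.65
position: [0.3835, 0.2238, 0.2183]
tool_rot: [[-0.049, 0.999, 0.002], [0.999, 0.049, 0.0], [0.0, 0.002, -1.0]]
ft_force: [1.7, 0.1, 0.1]
grip_width: 0.0237
[ 14.92  10.68  89.08   0.    80.16 -77.91] [0.3835 0.2238 0.2183]
3.9050690210837897e-10 [ 1.468e-01 -1.000e-04  5.373e-01  1.031e-01  3.508e-01  1.175e-01
  2.955e-01]
3.9050690224498196e-10 [ 1.468e-01 -1.000e-04  5.373e-01  1.031e-01  3.508e-01  1.175e-01
  2.955e-01]
[[ 0.049 -0.999  0.002]
 [-0.999 -0.049  0.   ]
 [-0.    -0.002 -1.   ]] [[-0.049  0.999  0.002]
 [ 0.999  0.049  0.   ]
 [ 0.     0.002 -1.   ]]
```

View pics/t7.png

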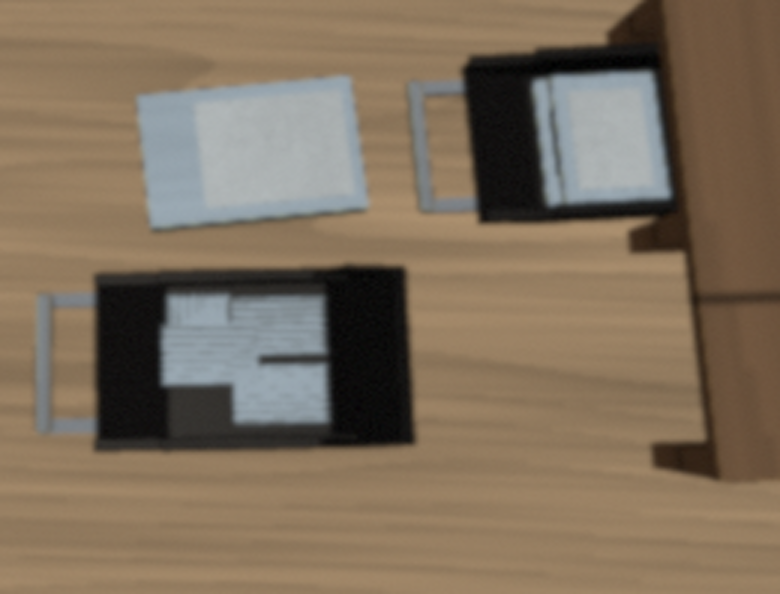

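Top view: the bin stands clear with its bar at crop (44,365) and its back top edge at crop (409,355), and all the sinks are inside. The arm model fits to within 0.02 mm. Next I'll work out the bin pose and check joint feasibility for the grasp and the pour.

```bash
cat >> h.py <<'E'
from scipy.optimize import least_squares
from scipy.spatial.transform import Rotation as R
PK=[.1468,-.0001,.5373,.1031,.3508,.1175,.2955]
def fk(q,p=PK):
    h,r0,L2,a3,L3,off,Lt=p; q=np.radians(q)
    ry=lambda a:R.from_euler('y',a); rz=lambda a:R.from_euler('z',a)
    A=rz(q[0]); x=A.apply([r0,off,h]); B=A*ry(q[1]); x=x+B.apply([0,0,L2]); B=B*ry(q[2]); x=x+B.apply([a3,0,L3])
    B=B*rz(q[3])*ry(q[4]); x=x+B.apply([0,0,Lt]); return x,B*rz(q[5]+np.pi)
def ik(x,rot,q0):
    f=lambda q:np.r_[(fk(q)[0]-x)*5,(fk(q)[1].inv()*rot).as_rotvec()]
    r=least_squares(f,q0,x_scale=50); return r.x,r.cost
E
python3 - <<'E'
from h import *
t=get_image("top")
for u,v,z in((375,279.3,.085),(377.7,343.7,.085),(254.7,290,.03),(254.7,340,.03),(272.3,281.5,.046),(272.3,346.5,.046)):print(back(t,u,v,z).round(4))
o=observe();q=o["q"];R0=R.from_matrix(o["tool_rot"]);k=np.array([.9987,.05,0])
for th,x in((10,[.42,.0,.25]),(25,[.452,-.12,.12]),(25,[.452,-.135,.04]),(25,[.452,-.1,.19]),(25,[.47,.126,.16]),(5,[.48,.16,.24]),(-15,[.48,.21,.28]),(-40,[.48,.267,.31]),(-48,[.48,.28,.31])):
    q,c=ik(np.array(x),R.from_rotvec(np.radians(th)*k)*R0,q); print(th,x,q.round(1),c<1e-6)
E
```

```text
[ 0.5119 -0.1422  0.085 ]
[ 0.3971 -0.1482  0.085 ]
[0.4871 0.0847 0.03  ]
[0.3923 0.0785 0.03  ]
[0.5037 0.0498 0.046 ]
[0.3826 0.0429 0.046 ]
10 [0.42, 0.0, 0.25] [ -23.     7.6   88.3    9.1   88.6 -116.9] True
25 [0.452, -0.12, 0.12] [ -41.2   25.7   89.6   17.9   83.  -139.6] True
25 [0.452, -0.135, 0.04] [ -42.5   32.9   93.4   18.2   73.  -144.1] True
25 [0.452, -0.1, 0.19] [ -39.5   20.3   85.2   18.3   91.9 -135. ] True
25 [0.47, 0.126, 0.16] [ -14.2   19.    93.    24.6   77.  -115. ] True
5 [0.48, 0.16, 0.24] [  1.9  15.5  78.9   5.1  85.6 -91.7] True
-15 [0.48, 0.21, 0.28] [ 18.8  20.4  66.6 -14.5  96.9 -75.8] True
-40 [0.48, 0.267, 0.31] [ 33.8  32.1  51.9 -37.1 114.1 -69.6] True
-48 [0.48, 0.28, 0.31] [ 36.9  36.1  49.  -44.2 118.1 -69.8] True
```

```bash
python3 -m crank '[0.0335,0.0017,0,0.0053,-0.029,0,45,0.0335,0.0017,0,0.0053,-0.029,0,45,0.0335,0.0017,0,0.0053,-0.029,0,45,0.0335,0.0017,0,0.0053,-0.029,0,45,0.0335,0.0017,0,0.0053,-0.029,0,45,0.0335,0.0017,0,0.0053,-0.029,0,45,0.0335,0.0017,0,0.0053,-0.029,0,45,0.0335,0.0017,0,0.0053,-0.029,0,45,0.0335,0.0017,0,0.0053,-0.029,0,45,0.0335,0.0017,0,0.0053,-0.029,0,45,0.0335,0.0017,0,0.0053,-0.029,0,45,0.0335,0.0017,0,0.0053,-0.029,0,45,0.0335,0.0017,0,0.0053,-0.029,0,45,0,0,0,0,0,-0.02,45,0,0,0,0,0,-0.02,45,0,0,0,0,0,-0.02,45,0,0,0,0,0,-0.02,45,0,0,0,0,0,0,45,0,0,0,0,0,0,45]'
python3 - <<'E'
from h import *
o=observe();p=o["position"];T=o["tool_rot"];print(p,T.round(3).tolist(),o["grip_width"])
s=get_image("scene");tz=T[:,2];tx=T[:,0];w=o["grip_width"]/2
for nm,c in(("A",p+[0,0,.03]),("B",p-.03*tz)):
    for sg in(1,-1):print(nm,np.round(proj(s,c+.010*tz+sg*w*tx),1))
cv2.imwrite("pics/s8.png",cv2.resize(s["frame"][100:260,150:350,::-1],None,fx=4,fy=3.75,interpolation=cv2.INTER_CUBIC))
E
```

```text
time_s: 11.65
position: [0.4535, -0.1548, 0.1379]
tool_rot: [[-0.046, 0.999, -0.021], [0.905, 0.05, 0.422], [0.422, 0.0, -0.907]]
ft_force: [0.4, -0.1, -0.1]
grip_width: 0.0383
[ 0.45346133 -0.15483293  0.13794525] [[-0.046, 0.999, -0.021], [0.905, 0.05, 0.422], [0.422, 0.0, -0.907]] 0.03834102556274255
A [267.7 166.7]
A [251.9 175. ]
B [261.8 168.4]
B [246.1 176.7]
```

View pics/s8.png

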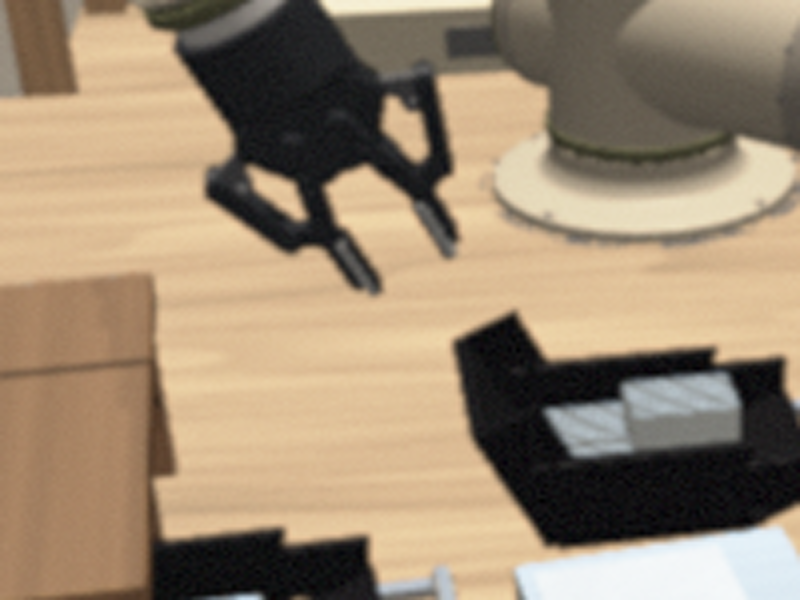

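The fingertips are at (245,177) and (262,168), which fits the "tool 30 mm shorter" case and not the world-z offset. From here I'll correct as true = reported - 0.03·tool_z, then shift to the wall line and slide down along it.

```bash
python3 -m crank '[0,0,0,0,-0.0065,0,45,0,0,0,-0.001,-0.0065,0,45,0,0,0,-0.0002,0.004,-0.0086,45,0,0,0,-0.0002,0.004,-0.0086,45,0,0,0,-0.0002,0.004,-0.0086,45,0,0,0,-0.0002,0.004,-0.0086,45,0,0,0,-0.0002,0.004,-0.0086,45,0,0,0,-0.0002,0.004,-0.0086,45,0,0,0,-0.0002,0.004,-0.0086,45,0,0,0,-0.0002,0.004,-0.0086,45,0,0,0,-0.0002,0.004,-0.0086,45,0,0,0,-0.0002,0.004,-0.0086,45,0,0,0,-0.0002,0.004,-0.0086,45,0,0,0,-0.0002,0.004,-0.0084,45,0,0,0,0,0,0,45]'
python3 -m crank '[0,0,0,0,0,0,3,0,0,0,0,0,0,3,0,0,0,0,0,0,3,0,0,0,0,0,0,3,0,0,0,0,0,0,3,0,0,0,0,0,0,3,0,0,0,0,0,0,3,0,0,0,0,0,0,3]' 40
```

```text
time_s: 13.2
position: [0.4496, -0.1185, 0.0332]
tool_rot: [[-0.046, 0.999, -0.023], [0.905, 0.051, 0.423], [0.424, -0.002, -0.906]]
ft_force: [-0.2, 0.6, -0.6]
grip_width: 0.0386
time_s: 14.0
position: [0.4502, -0.1197, 0.0344]
tool_rot: [[-0.046, 0.999, -0.021], [0.905, 0.051, 0.421], [0.422, 0.001, -0.907]]
ft_force: [-0.9, -1.1, 5.8]
grip_width: 0.0086
```

Wall gripped at 8.6 mm. I'll raise the grip force and lift straight up.

```bash
python3 -m crank '[0,0,0,0,0,0,3,0,0,0,0,0,0,3,0,0,0,0,0,0,3,0,0,0,0,0,0.004,3,0,0,0,0,0,0.008,3,0,0,0,0,0,0.012,3,0,0,0,0,0,0.014,3,0,0,0,0,0,0.014,3,0,0,0,0,0,0.014,3,0,0,0,0,0,0.014,3,0,0,0,0,0,0.014,3,0,0,0,0,0,0.014,3,0,0,0,0,0,0.01,3,0,0,0,0,0,0.006,3,0,0,0,0,0,0.002,3,0,0,0,0,0,0,3,0,0,0,0,0,0,3]' 120
python3 - <<'E'
from h import *
o=observe();print(o["wrist_torque"].round(2),o["ft_force"].round(1),o["position"].round(4))
s=get_image("scene");cv2.imwrite("pics/s9.png",cv2.resize(s["frame"][100:260,150:350,::-1],None,fx=4,fy=3.75,interpolation=cv2.INTER_CUBIC))
# predicted scene pixels of bin features if level
bb=o["position"]-.035*o["tool_rot"][:,2];f=np.array([-.05,.9987,0]);n=np.array([0,0,1.]);l=np.array([.9987,.05,0])
for nm,p in(("lipL",bb+.184*f-.021*n+.06*l),("handle",bb+.219*f-.043*n),("floorback",bb+.034*f-.067*n+.06*l),("floorfront",bb+.139*f-.067*n+.06*l)):
    print(nm,np.round(proj(s,p),1),np.round((proj(s,p)-np.array([150,100]))*[4,3.75]))
E
```

```text
time_s: 15.7
position: [0.4499, -0.1193, 0.1597]
tool_rot: [[-0.046, 0.999, -0.022], [0.905, 0.051, 0.422], [0.423, -0.001, -0.906]]
ft_force: [0.0, 0.1, -6.8]
grip_width: 0.0072
[-1.15 -0.03 -0.01] [ 0.   0.1 -6.8] [ 0.4499 -0.1193  0.1597]
lipL [358.2 169.9] [833. 262.]
handle [367.5 165.4] [870. 245.]
floorback [287.4 196. ] [550. 360.]
floorfront [336.9 191.3] [747. 343.]
```

View pics/s9.png

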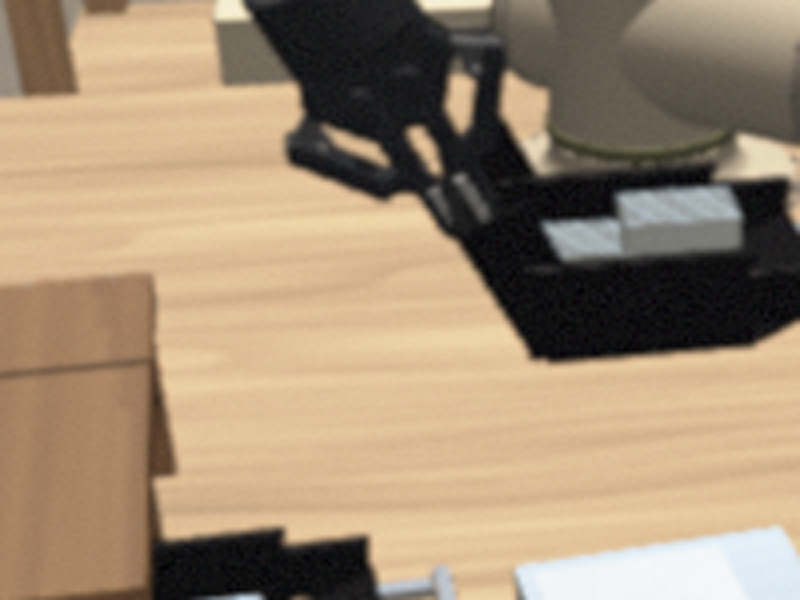

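The bin hangs level: its underside edge at crop (540,360)-(755,345) matches the level prediction, and the weight of 6.8 N means all four sinks are aboard. Now I'll carry it to the tub.

```bash
python3 -m crank '[0,0,0,0.001,0.006,0,3,0,0,0,0.002,0.012,0,3,0,0,0,0.003,0.018,0,3,0,0,0,0.003,0.018,0,3,0,0,0,0.003,0.018,0,3,0,0,0,0.003,0.018,0,3,0,0,0,0.003,0.018,0,3,0,0,0,0.003,0.018,0,3,0,0,0,0.003,0.018,0,3,0,0,0,0.003,0.018,0,3,0,0,0,0.003,0.018,0,3,0,0,0,0.003,0.018,0,3,0,0,0,0.003,0.018,0,3,0,0,0,0.003,0.018,0,3,0,0,0,0.002,0.014,0,3,0,0,0,0.002,0.009,0,3,0,0,0,0.001,0.004,0,3,0,0,0,0,0,0,3,0,0,0,0,0,0,3]' 120
python3 - <<'E'
from h import *
o=observe();print(o["q"].round(1))
f=np.array([-.05,.9987,0]);z=np.array([0,0,1.])
def rep(ph,ly=.31,lz=.15):
    s,c=np.sin(np.radians(ph)),np.cos(np.radians(ph));a=np.radians(25-ph)
    y=ly-.184*c+.039*s+.035*np.sin(a); return np.array([y,lz+.184*s+.039*c-.035*np.cos(a)])
P=[rep(a) for a in range(0,73,6)]
print(P[0].round(4),np.diff(P,axis=0).round(4).tolist())
print(o["position"])
E
```

```text
time_s: 17.65
position: [0.4941, 0.1412, 0.16]
tool_rot: [[-0.046, 0.999, -0.021], [0.905, 0.05, 0.422], [0.422, -0.0, -0.907]]
ft_force: [0.5, 0.2, -6.7]
grip_width: 0.0075
[ -10.9   21.1   89.2   24.9   77.3 -110.9]
[0.1408 0.1573] [[0.0017, 0.0176], [0.0035, 0.0174], [0.0053, 0.0169], [0.0071, 0.0163], [0.0087, 0.0154], [0.0103, 0.0144], [0.0117, 0.0133], [0.0131, 0.012], [0.0142, 0.0106], [0.0153, 0.009], [0.0161, 0.0074], [0.0168, 0.0056]]
[0.4940834  0.14123225 0.16003627]
```

```bash
python3 -m crank '[-0.0523,-0.0026,0,0,0.0009,0.0088,3,-0.0523,-0.0026,0,0,0.0009,0.0088,3,-0.0523,-0.0026,0,0,0.0018,0.0087,3,-0.0523,-0.0026,0,0,0.0018,0.0087,3,-0.0523,-0.0026,0,0,0.0026,0.0085,3,-0.0523,-0.0026,0,0,0.0026,0.0085,3,-0.0523,-0.0026,0,0,0.0035,0.0081,3,-0.0523,-0.0026,0,0,0.0035,0.0081,3,-0.0523,-0.0026,0,0,0.0044,0.0077,3,-0.0523,-0.0026,0,0,0.0044,0.0077,3,-0.0523,-0.0026,0,0,0.0052,0.0072,3,-0.0523,-0.0026,0,0,0.0052,0.0072,3,-0.0523,-0.0026,0,0,0.0058,0.0067,3,-0.0523,-0.0026,0,0,0.0058,0.0067,3,0,0,0,0,0,0,3,0,0,0,0,0,0,3]' 120
python3 - <<'E'
from h import *
o=observe();print(o["q"].round(1),o["wrist_torque"].round(2))
E
```

```text
time_s: 19.25
position: [0.4939, 0.1899, 0.271]
tool_rot: [[-0.049, 0.999, 0.013], [0.955, 0.05, -0.291], [-0.291, -0.002, -0.957]]
ft_force: [0.7, -0.2, -5.4]
grip_width: 0.0073
[ 16.8  21.2  67.2 -16.5  95.7 -77.1] [-0.09  0.05 -0.01]
```

```bash
python3 -m crank '[-0.0523,-0.0026,0,0,0.0066,0.006,3,-0.0523,-0.0026,0,0,0.0066,0.006,3,-0.0523,-0.0026,0,0,0.0071,0.0053,3,0,0,0,0,0,0,3,0,0,0,0,0,0,3,0,0,0,0,0,0,3,-0.0523,-0.0026,0,0,0.0071,0.0053,3,-0.0523,-0.0026,0,0,0.0077,0.0045,3,-0.0523,-0.0026,0,0,0.0077,0.0045,3,0,0,0,0,0,0,3,0,0,0,0,0,0,3,0,0,0,0,0,0,3]' 120
python3 - <<'E'
from h import *
for i in range(3):get_image("top");o=observe();print(o["ft_force"].round(1),o["wrist_torque"].round(2))
E
```

```text
time_s: 20.45
position: [0.4942, 0.232, 0.3033]
tool_rot: [[-0.041, 0.999, 0.028], [0.819, 0.049, -0.572], [-0.573, -0.001, -0.82]]
ft_force: [0.6, -0.2, -3.5]
grip_width: 0.0073
[ 0.2 -0.  -2.8] [ 0.52  0.05 -0.05]
[-0.5 -0.2 -4.2] [0.57 0.06 0.01]
[ 0.4 -0.4 -3. ] [ 0.52  0.03 -0.  ]
```

The weight is down to about 3.3 N, close to an empty bin. I'll tip to about 70°, hold, and check the average.

```bash
python3 -m crank '[-0.0523,-0.0026,0,0,0.008,0.0037,3,-0.0523,-0.0026,0,0,0.008,0.0037,3,-0.0523,-0.0026,0,0,0.0084,0.0028,3,0,0,0,0,0,0,3,0,0,0,0,0,0,3,0,0,0,0,0,0,3,0,0,0,0,0,0,3,0,0,0,0,0,0,3,0,0,0,0,0,0,3]' 120
python3 - <<'E'
from h import *
F=[]
for i in range(12):t=get_image("top");o=observe();F.append(np.r_[o["ft_force"],o["wrist_torque"]])
print(np.mean(F,0).round(2),o["time_s"])
E
```

```text
time_s: 21.5
position: [0.4941, 0.2569, 0.3135]
tool_rot: [[-0.036, 0.999, 0.034], [0.718, 0.05, -0.694], [-0.695, -0.001, -0.719]]
ft_force: [-0.8, -0.4, -3.9]
grip_width: 0.0072
[ 0.14  0.04 -3.21  0.72  0.05  0.01] 22.1
```

The weight of 3.21 N equals 6.75 N less four sinks, so the bin is empty. I'll tip it back level and retreat.

```bash
python3 -m crank '[0,0,0,0,0,0.01,3,0,0,0,0,0,0.01,3,0.0523,0.0026,0,0,-0.0084,-0.0028,3,0.0523,0.0026,0,0,-0.008,-0.0037,3,0.0523,0.0026,0,0,-0.008,-0.0037,3,0.0523,0.0026,0,0,-0.0077,-0.0045,3,0.0523,0.0026,0,0,-0.0077,-0.0045,3,0.0523,0.0026,0,0,-0.0071,-0.0053,3,0.0523,0.0026,0,0,-0.0071,-0.0053,3,0.0523,0.0026,0,0,-0.0066,-0.006,3,0.0523,0.0026,0,0,-0.0066,-0.006,3,0.0523,0.0026,0,0,-0.0058,-0.0067,3,0.0523,0.0026,0,0,-0.0058,-0.0067,3,0.0523,0.0026,0,0,-0.0052,-0.0072,3,0.0523,0.0026,0,0,-0.0052,-0.0072,3,0.0523,0.0026,0,0,-0.0044,-0.0077,3,0.0523,0.0026,0,0,-0.0044,-0.0077,3,0.0523,0.0026,0,0,-0.0035,-0.0081,3,0.0523,0.0026,0,0,-0.0035,-0.0081,3]' 120
python3 -m crank '[0.0523,0.0026,0,0,-0.0026,-0.0085,3,0.0523,0.0026,0,0,-0.0026,-0.0085,3,0.0523,0.0026,0,0,-0.0018,-0.0087,3,0.0523,0.0026,0,0,-0.0018,-0.0087,3,0.0523,0.0026,0,0,-0.0009,-0.0088,3,0.0523,0.0026,0,0,-0.0009,-0.0088,3,0,0,0,0,0,0,3,0,0,0,0,0,0,3]' 120
```

```text
time_s: 24.0
position: [0.4944, 0.1515, 0.2331]
tool_rot: [[-0.052, 0.999, -0.005], [0.991, 0.052, 0.122], [0.122, 0.002, -0.993]]
ft_force: [-0.4, -0.1, -3.7]
grip_width: 0.0078
time_s: 24.8
position: [0.4945, 0.1411, 0.1809]
tool_rot: [[-0.047, 0.999, -0.02], [0.906, 0.051, 0.42], [0.42, 0.001, -0.907]]
ft_force: [0.0, 0.9, -2.4]
grip_width: 0.0073
```

```bash
python3 -m crank '[0,0,0,-0.002,-0.01,0,3,0,0,0,-0.0034,-0.02,0,3,0,0,0,-0.0034,-0.02,0,3,0,0,0,-0.0034,-0.02,0,3,0,0,0,-0.0034,-0.02,0,3,0,0,0,-0.0034,-0.02,0,3,0,0,0,-0.0034,-0.02,0,3,0,0,0,-0.0034,-0.02,0,3,0,0,0,-0.0034,-0.02,0,3,0,0,0,-0.0034,-0.02,0,3,0,0,0,-0.0034,-0.02,0,3,0,0,0,-0.0034,-0.02,0,3,0,0,0,-0.0034,-0.02,0,3,0,0,0,-0.0014,-0.01,0,3,0,0,0,0,0,0,3]' 120
python3 -m crank '[0,0,0,0,0,-0.01,3,0,0,0,0,0,-0.02,3,0,0,0,0,0,-0.02,3,0,0,0,0,0,-0.02,3,0,0,0,0,0,-0.02,3,0,0,0,0,0,-0.015,3,0,0,0,0,0,-0.012,3,0,0,0,0,0,-0.01,3,0,0,0,0,0,-0.008,3,0,0,0,0,0,-0.005,3,0,0,0,0,0,-0.003,3,0,0,0,0,0,0,3,0,0,0,0,0,0,3]' 120
```

```text
time_s: 26.3
position: [0.4501, -0.1194, 0.1805]
tool_rot: [[-0.045, 0.999, -0.02], [0.906, 0.05, 0.421], [0.421, 0.001, -0.907]]
ft_force: [0.7, 0.5, -3.5]
grip_width: 0.0074
time_s: 27.6
position: [0.4501, -0.1185, 0.0374]
tool_rot: [[-0.046, 0.999, -0.021], [0.905, 0.051, 0.421], [0.422, 0.001, -0.907]]
ft_force: [0.9, 0.4, -3.1]
grip_width: 0.0072
```

```bash
python3 -m crank '[0,0,0,0,0,-0.0015,3,0,0,0,0,0,-0.0015,3,0,0,0,0,0,-0.0005,3,0,0,0,0,0,0,3,0,0,0,0,0,0,3]' 120
python3 -c "
from h import *
F=[]
for i in range(6):get_image('top');F.append(observe()['ft_force'])
print(np.mean(F,0))"
```

```text
time_s: 28.1
position: [0.4501, -0.1186, 0.0345]
tool_rot: [[-0.046, 0.999, -0.02], [0.905, 0.051, 0.422], [0.422, 0.001, -0.906]]
ft_force: [-1.9, -2.0, 7.4]
grip_width: 0.007
[-2.74524217 -1.84639495  7.83313763]
```

The bin is on the bench, with the bench pushing back at about +8 N. I'll release slowly and back out along the wall.

```bash
python3 -m crank '[0,0,0,0,0,0,20,0,0,0,0,0,0,45,0,0,0,0,0,0,45,0,0,0,0,0,0,45,0,0,0,0,0,0,45,0,0,0,0.0002,-0.004,0.0086,45,0,0,0,0.0002,-0.004,0.0086,45,0,0,0,0.0002,-0.004,0.0086,45,0,0,0,0.0002,-0.004,0.0086,45,0,0,0,0.0002,-0.004,0.0086,45,0,0,0,0.0002,-0.004,0.0086,45,0,0,0,0.0002,-0.004,0.0086,45,0,0,0,0.0002,-0.004,0.0086,45,0,0,0,0,0,0.03,45,0,0,0,0,0,0.04,45,0,0,0,-0.03,0,0.04,45,0,0,0,-0.04,0,0.03,45,0,0,0,-0.04,0,0,45,0,0,0,0,0,0,45,0,0,0,0,0,0,45]' 40
python3 - <<'E'
from h import *
t=get_image("top");s=get_image("scene");f=t["frame"].astype(int)
cv2.imwrite("pics/t_end.png",f[:,:,::-1].astype(np.uint8))
old=cv2.imread("pics/top0.png")[:,:,::-1].astype(int)
# grey (non-blue) pixels inside tub, before/after
def grey(F):
    m=np.zeros(F.shape[:2],np.uint8);r=F[205:362,28:180];sat=r.max(2)-r.min(2)
    m[205:362,28:180]=((sat<45)&(r.mean(2)>110)); return m
for F in(old,f):
    m=grey(F);poly=np.zeros_like(m);cv2.fillPoly(poly,[np.array([[62,216],[162,218],[145,351],[40,346]])],1);m&=poly
    n,l,st,c=cv2.connectedComponentsWithStats(m);print([(st[i,4],c[i].round()) for i in range(1,n) if st[i,4]>30])
# tub blue outline & bin black extent
for F in(old,f):
    b=((F[:,:,2]-F[:,:,0]>60)&(F[:,:,2]>90));b[:,200:]=0;ys,xs=np.nonzero(b);print("tub",xs.min(),xs.max(),ys.min(),ys.max(),xs.mean().round(1),ys.mean().round(1))
k=(f.max(2)<55).astype(np.uint8);k[:265]=0;k[370:]=0;k[:,:240]=0;k[:,450:]=0
n,l,st,c=cv2.connectedComponentsWithStats(k);print("black",[st[i].tolist() for i in range(1,n) if st[i,4]>200])
D=abs(f-old).max(2)>50;n,l,st,c=cv2.connectedComponentsWithStats(D.astype(np.uint8));print("changed",[st[i].tolist() for i in range(1,n) if st[i,4]>60])
E
```

```text
time_s: 30.4
position: [0.3414, -0.1506, 0.2429]
tool_rot: [[-0.045, 0.999, -0.02], [0.906, 0.049, 0.421], [0.422, 0.001, -0.907]]
ft_force: [0.5, -0.4, -0.6]
grip_width: 0.0386
[(np.int32(504), array([107., 269.])), (np.int32(552), array([131., 306.]))]
[(np.int32(283), array([ 86., 239.])), (np.int32(1546), array([105., 277.])), (np.int32(571), array([131., 306.])), (np.int32(557), array([ 85., 318.]))]
tub 30 168 207 359 107.8 285.6
tub 30 168 207 359 110.9 286.0
black [[272, 279, 105, 67, 6366]]
changed [[75, 227, 35, 30, 677], [105, 260, 32, 35, 666], [70, 269, 35, 22, 691], [404, 275, 71, 70, 3854], [271, 278, 107, 69, 6965], [67, 302, 41, 35, 811], [390, 349, 224, 131, 15743], [150, 417, 107, 63, 1460], [162, 448, 65, 32, 1524], [547, 462, 19, 18, 196]]
```

Numeric check against the first picture: four new sink-sized blobs in the tub, the tub outline unmoved, and the bin footprint where it stood before with only black inside. Handing in.

```bash
python3 -c "
from rig import *
print(observe()['ft_force'],close_job())"
```

```text
the job is handed in; nothing more can be done
[ 0.21399104 -0.39127591  0.57447816] None
```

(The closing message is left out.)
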